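# Blank off the open ports of a vacuum manifold

### The job

Blank off the two open ports of the vacuum manifold so that they are ready for their clamps: on each port lay first the black O-ring centring ring that matches its size and then, on top of the ring, the solid blank flange of that size, each of them lying flat and centred over the port. The large pieces belong on the large port and the medium pieces on the medium port. Leave the small ring, the small blank and the flange with a hole where they lie, and do not knock the gauge on the third port.

Things in the scene. Friction and masses are not known exactly. Their poses are not given: they have to be found in the camera images.
- ring_large_center (a point): Large centring ring: black rubber O-ring round a thin aluminium ring, 52 mm outside diameter, 37 mm hole, 8 mm tall, about 30 g. Lies flat, either face up is the same. The point is its centre, half-way up (4 mm above its underside); z is its axis.
- ring_medium_center (a point): Medium centring ring: black rubber O-ring round a thin aluminium ring, 37 mm outside diameter, 23 mm hole, 8 mm tall, about 20 g. The point is its centre, half-way up (4 mm above its underside); z is its axis.
- blank_large_center (a point): Large blank flange: solid steel disc without a hole, 55 mm diameter, 10 mm thick, about 180 g; its side is upright for the lower 7.5 mm, above that the edge slopes in at the top. It lies with its flat sealing face down and goes on the ring that way. The point is its centre, half-way up (5 mm above its underside); z is its axis.
- blank_medium_center (a point): Medium blank flange: solid steel disc without a hole, 40 mm diameter, 10 mm thick, about 95 g, same shape as the large one, flat sealing face down. The point is its centre, half-way up (5 mm above its underside); z is its axis.
- port_large_top (a point): Large open port: upright steel stub on the horizontal tube of the manifold, ending in a level flange face of 55 mm diameter with an open bore of 38 mm. Fixed. The point is the centre of the flange's top face, 105 mm above the table. The three ports stand in one line along the tube, 110 mm apart, in an order that changes. The manifold's tube has its crown 84 mm above the table; its bolted end flanges, 380 mm apart, rise to 90 mm.
- port_medium_top (a point): Medium open port: the same kind of stub, flange face of 40 mm diameter, open bore of 25 mm. Fixed. The point is the centre of the flange's top face, 105 mm above the table.
- gauge_top (a point): Vacuum gauge: light grey upright cylinder with a blue band, 36 mm diameter, clamped on the manifold's third (small) port. Fixed; do not knock it. The point is the top of it, 181 mm above the table, on the axis of the third port; the clamp at its foot, 100 to 110 mm above the table, is 43 mm wide with a wing nut on one side.
- ring_small_center (a point): Small centring ring, black, 27 mm outside diameter, 15 mm hole, 8 mm tall: not needed, to be left where it lies. The point is its centre, half-way up.
- blank_small_center (a point): Small blank flange: solid steel disc of 30 mm diameter, 10 mm thick: not needed, to be left where it lies. The point is its centre, half-way up.
- bored_flange_center (a point): Flange with a hole: steel disc of 40 mm diameter, 10 mm thick, with an open 24 mm hole through it: not a blank, to be left where it lies. The point is its centre, half-way up. All rings and flanges lie at the start on a flat, fixed blue bench mat 2 mm thick, at least 75 mm apart from centre to centre.
Things that resemble listed ones, but are neither listed nor needed, are in the scene too. What is shaped like the part that bears blank_medium_center but turquoise is not meant.

How it is judged:
By the outcome, as a careful person would: the job done as asked, in the order asked, and still so for the second after the job is handed in, with the robot touching nothing.
It also fails if it takes over 106 s, if anything falls off the work surface, if the arm or the gripper's body presses on something with over 40 N, if the wrist force passes 120 N, or if a joint passes its speed limit or range.

### The arm

A 6-joint arm with a two-finger parallel gripper is mounted at the origin on the work surface. World frame = base frame: x ahead of the robot, y to its left, z up, the work surface at z = 0. Lengths are in m, angles in rad, forces in N, time in s.
With the tool pointing down it reaches from about 0.275 to 0.825 m from the base axis. Payload 4.9 kg.
Tool frame: the origin (TCP) lies midway between the tips of the shut fingers; the grasp point (between the pads) lies 19 mm behind it; z points along the fingers, y is the line along which they close (so a half turn about z gives the same grasp; the last joint's range is limited). The gripper opens to 85 mm and grips with 20 to 120 N. Pads are 22 mm wide; open, the fingers measure 114 mm over their backs; the gripper's body (76 mm by 85 mm) begins 54 mm behind the grasp point. The pads swing forward as they close: fully open they stand 13 mm farther back than shut.
Start: joints at [1.055, 0.326, -0.193, 1.052, 0, 1.437], TCP at [0.205, 0.51, 0.231] pointing down, gripper open.
Joint ranges: [-2.65, 2.65], [-0.97, 1.79], [-1.3, 1.35], [-1.93, 2.1], [-1.47, 1.37], [-3.14, 3.14]. Speed limits (rad/s): [2.57, 2.57, 3.14, 3.14, 3.14, 3.14].

### API

Orientations are given as a unit quaternion [w, x, y, z].
In Python, from bench import env gives the robot as it stands. The module is installed in compiled form; this text tells all that it offers.
- The arm moves only by the tool servo_tool, never from a script. Its argument "increments" is one flat list of numbers, 4 for each row, row after row: the shift along the world's x, y, z in cm, then the turn about the world's z in degrees. A call has 1 to 12 rows; each row is the pose to reach, as a shift and turn from the pose commanded when the call began; what a row does not reach only later rows make up. A row lasts 1/8 s, in which the tool goes at most 62.5 mm and 10.7 degrees, less where a joint would pass 70% of its speed; a pose out of reach is approached as far as the arm can. A call with a gripper value outside its range is refused whole. "grip" is the closure, from 0 (fully open) to 1 (shut), set as the call begins (left out, the last holds). The fingers move at their own pace and stop on an object; "squeeze" is the grip in N (left out, the last holds). Time passes only in rows, so rows that repeat a pose let the fingers close. It gives the time, the measured TCP pose, the force, the opening and the grip force at its end, in the units of the state.
- env.sense(): the state, without advancing time (a new reading comes with each control period).
- env.read_camera(name): name is "side" or "top" or "wrist"; returns the picture (420x560x3 uint8, red, green, blue); there is no depth.
- env.camera_model(name): a dict with "intrinsics" (3x3 intrinsics, pixels), "origin" and "orientation" of the camera in the world. Camera axes: x right, y down, z forward; pixel columns grow to the right and rows downward; lengths in m; the calibration is good to about 2 mm. A picture is of the moment at which its call begins: read the wrist's pose just before it. camera_model takes no time and is no camera call; for the wrist camera it gives the pose at the moment of the call.
- env.hand_in(): hands the job in; it is judged then, once.
The state is a dict: "t": time; "q": joint angles; "qd": joint speeds; "tau": joint torques, N m; "ee_pos": TCP position; "ee_rot": TCP orientation; "force": force on the tool from outside, world axes, zero at the start; "wrist_torque": the same for the moment, N m; "finger_gap": finger opening in m; "gripper_force": force on a finger pad.
Only numpy, scipy, OpenCV 4.12 (cv2) and the standard library are available. Lean on these libraries where they do the work, as an engineer would, in place of code of your own. Each camera call takes 0.05 s, during which the arm holds its last target. There are 200 camera calls.

## Working session

There is one attempt and no reset: what is moved stays moved. The work goes in short steps, Python scripts to look and compute and a tool call to move; the robot and the scene stay as the last step left them, time stands still between calls to the robot, and variables do not carry over. Pictures are saved under pics/ and viewed, at most 14 in all, crops included, and the job is handed in when it is done.

Besides the shell and the picture viewer there is one more tool, called after "Request:" by a JSON object that holds its "op" and its "data". servo_tool: Moves the arm, as the interface text tells. Its arguments: {"type":"object","properties":{"increments":{"type":"array"},"grip":{"type":"number"},"squeeze":{"type":"number"}},"required":["increments"]}

```bash
mkdir -p pics; python3 - <<'E'
from bench import env
import cv2
s=env.sense();print(s)
for n in("top","side"):
    im=env.read_camera(n);cv2.imwrite(f"pics/{n}0.png",cv2.resize(im[:,:,::-1],(800,600),interpolation=cv2.INTER_CUBIC))
    print(env.camera_model(n))
E
```

```text
{'t': 0.0, 'q': array([ 1.05479322e+00,  3.26936851e-01, -1.93611846e-01,  1.05198667e+00,
        1.90133154e-05,  1.43660741e+00]), 'qd': array([-0.00033082, -0.00044795,  0.00128503,  0.00051329,  0.000662  ,
        0.00062838]), 'tau': array([-1.01065049e-03, -4.43396544e+01,  2.62442189e+01,  1.53627136e-02,
       -2.35317348e-04, -6.36779674e-06]), 'ee_pos': array([0.20461697, 0.50988524, 0.23049505]), 'ee_rot': array([-2.86733024e-04,  1.89749524e-01,  9.81832146e-01, -8.20937706e-04]), 'force': array([-0.31013918,  0.09403085,  0.45148963]), 'wrist_torque': array([-0.00151972,  0.04877901,  0.00207607]), 'gripper_force': 0.0, 'finger_gap': 0.08527030159779479}
{'intrinsics': array([[503.97213319,   0.        , 274.831875  ],
       [  0.        , 503.97213319, 211.94269076],
       [  0.        ,   0.        ,   1.        ]]), 'origin': array([ 0.34866571, -0.00407315,  1.13728748]), 'orientation': array([-0.07775652,  0.73791036, -0.6664371 ,  0.0728273 ])}
{'intrinsics': array([[487.69810222,   0.        , 280.32254652],
       [  0.        , 487.69810222, 202.4624693 ],
       [  0.        ,   0.        ,   1.        ]]), 'origin': array([ 0.413069  , -0.59760761,  0.84477651]), 'orientation': array([-0.34931888,  0.93032827, -0.10606534,  0.03486777])}
```

View pics/top0.png

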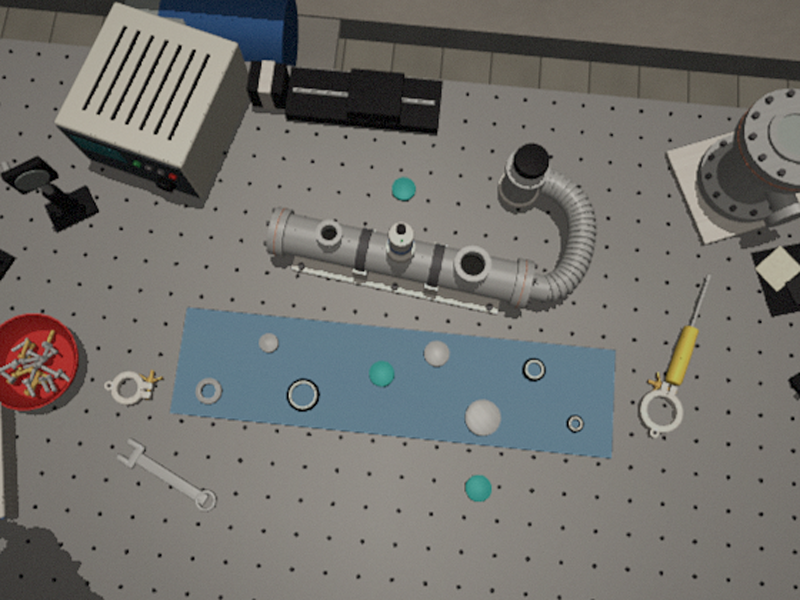

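View pics/side0.png

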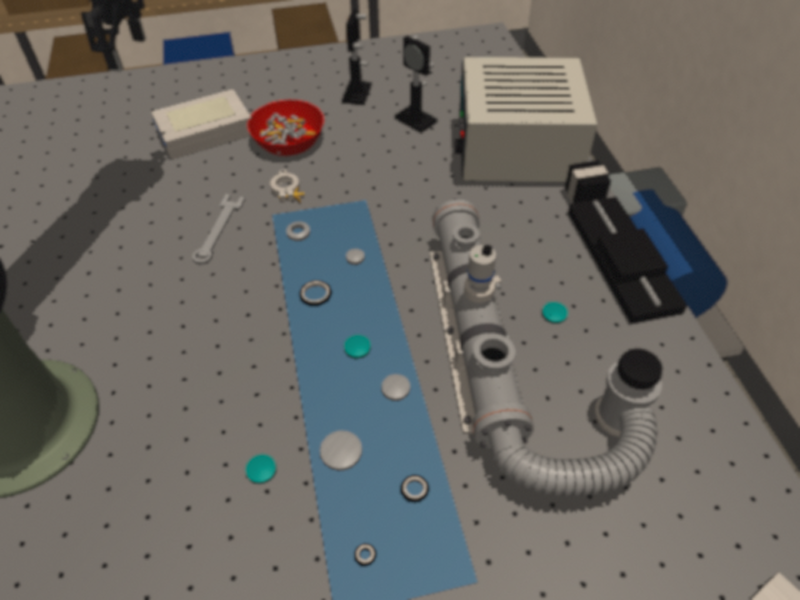

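The top view shows the large ring at (303,394), medium ring (534,369), large blank (483,417), medium blank (436,353), large port (472,264), medium port (329,233) and gauge (401,230). The turquoise discs and the small or bored parts are to be left. I'll enlarge these next.

```bash
cat > h.py <<'E'
from bench import env
import numpy as np, cv2
from scipy.spatial.transform import Rotation as R
def ray(m,uv,z):
    """pixel -> world point at height z"""
    K=m["intrinsics"];q=np.array(m["orientation"]);d=R.from_quat(q[[1,2,3,0]]).apply(np.linalg.inv(K)@[uv[0],uv[1],1])
    o=np.array(m["origin"]);return o+d*(z-o[2])/d[2]
def proj(m,p):
    q=np.array(m["orientation"]);c=R.from_quat(q[[1,2,3,0]]).inv().apply(np.array(p)-m["origin"])
    x=m["intrinsics"]@c;return x[:2]/x[2]
def tiles(im,cs,h,k,name,cols=3):
    """enlarged crops with pixel grid every 10 px"""
    T=[]
    for u,v in cs:
        c=im[v-h:v+h,u-h:u+h,::-1];c=cv2.resize(c,None,fx=k,fy=k,interpolation=cv2.INTER_CUBIC).copy()
        for i in range(0,2*h,10):
            cv2.line(c,(i*k,0),(i*k,2*h*k),(0,255,255) if i!=h else (0,0,255),1);cv2.line(c,(0,i*k),(2*h*k,i*k),(0,255,255) if i!=h else (0,0,255),1)
        T.append(c)
    while len(T)%cols:T.append(T[-1]*0)
    cv2.imwrite(name,np.vstack([np.hstack(T[i:i+cols]) for i in range(0,len(T),cols)]))
E
python3 - <<'E'
from h import *
im=env.read_camera("top")
tiles(im,[(212,276),(374,258),(338,292),(305,247),(330,185),(230,163)],20,6,"pics/t1.png")
m=env.camera_model("top")
for n,u,z in [("RL",(303,394),.010),("RM",(534,369),.01),("BL",(483,417),.012),("BM",(436,353),.012),("PL",(472,264),.105),("PM",(329,233),.105),("G",(401,230),.181)]:
    print(n,ray(m,np.array(u)*.7,z).round(4))
E
```

```text
RL [0.4332 0.1406 0.01  ]
RM [ 0.5089 -0.2155  0.01  ]
BL [ 0.4261 -0.1411  0.012 ]
BM [ 0.5182 -0.0599  0.012 ]
PL [ 0.6423 -0.0967  0.105 ]
PM [0.6684 0.1202 0.105 ]
G [0.6594 0.0121 0.181 ]
```

View pics/t1.png

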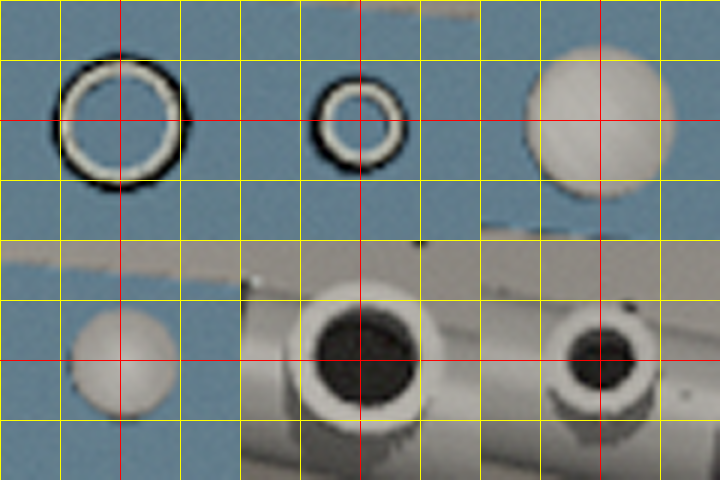

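```bash
python3 - <<'E'
from h import *
m=env.camera_model("top");e=env.sense()["ee_pos"]
for o in(0,.5):
  for n,u,z in [("RL",(212.1,276.5),.010),("RM",(373.9,258.7),.01),("BL",(338.1,292.2),.010),("BM",(305.6,247.3),.010),("PL",(331,184.7),.105),("PM",(230.3,162.7),.105),("G",(280.7,161),.181)]:
    p=ray(m,np.array(u)-o,z);print(n,p.round(4),((p-e)*100).round(2))
w=env.camera_model("wrist");print(w,R.from_quat(np.array(w["orientation"])[[1,2,3,0]]).as_matrix().round(2), (w["origin"]-e).round(3))
E
```

```text
RL [0.4317 0.1404 0.01  ] [ 22.7  -36.97 -22.07]
RM [ 0.508  -0.2158  0.01  ] [ 30.33 -72.59 -22.07]
BL [ 0.4256 -0.1414  0.01  ] [ 22.1  -65.14 -22.07]
BM [ 0.5181 -0.0609  0.01  ] [ 31.34 -57.1  -22.07]
PL [ 0.6427 -0.098   0.105 ] [ 43.8  -60.8  -12.57]
PM [0.6692 0.1203 0.105 ] [ 46.46 -38.97 -12.57]
G [0.6594 0.0121 0.181 ] [ 45.47 -49.79  -4.97]
RL [0.4327 0.1416 0.01  ] [ 22.8  -36.84 -22.07]
RM [ 0.509  -0.2146  0.01  ] [ 30.43 -72.47 -22.07]
BL [ 0.4266 -0.1402  0.01  ] [ 22.19 -65.02 -22.07]
BM [ 0.5191 -0.0597  0.01  ] [ 31.44 -56.98 -22.07]
PL [ 0.6436 -0.0968  0.105 ] [ 43.9  -60.69 -12.57]
PM [0.6702 0.1215 0.105 ] [ 46.56 -38.85 -12.57]
G [0.6603 0.0132 0.181 ] [ 45.56 -49.68  -4.97]
{'intrinsics': array([[377.60097826,   0.        , 281.569076  ],
       [  0.        , 377.60097826, 211.39215988],
       [  0.        ,   0.        ,   1.        ]]), 'origin': array([0.13683904, 0.53647131, 0.37400226]), 'orientation': array([0.11777557, 0.81980001, 0.55477328, 0.07926834])} [[ 0.37  0.89  0.26]
 [ 0.93 -0.36 -0.11]
 [-0.    0.28 -0.96]] [-0.068  0.026  0.143]
```

Request:
{"op": "servo_tool", "data": {"increments": [11.4, -18.4, 0, 0, 22.8, -36.9, -4, 0, 22.8, -36.9, -8, 0, 22.8, -36.9, -8, 0, 22.8, -36.9, -8, 0, 22.8, -36.9, -8, 0, 22.8, -36.9, -8, 0, 22.8, -36.9, -8, 0, 22.8, -36.9, -8, 0, 22.8, -36.9, -8, 0, 22.8, -36.9, -8, 0, 22.8, -36.9, -8, 0], "grip": 0.2, "squeeze": 30}}

```text
t: 1.65
ee_pos: [0.4326, 0.1423, 0.1515]
ee_rot: [0.0, 0.189, 0.982, 0.0]
force: [-0.3, -0.3, -0.9]
finger_gap: 0.0684
gripper_force: 0.0
```

```bash
python3 - <<'E'
from h import *
s=env.sense();m=env.camera_model("wrist");im=env.read_camera("wrist")
print(s["ee_pos"],s["finger_gap"],s["q"].round(2),proj(m,[.4322,.141,.01]))
cv2.imwrite("pics/w1.png",im[:,:,::-1]);np.savez("w1.npz",**m)
E
```

```text
[0.43262001 0.14229907 0.15152305] 0.06837499835840787 [ 0.16  0.23 -0.55  0.79  0.    0.54] [280.64634886 198.34223562]
```

View pics/w1.png

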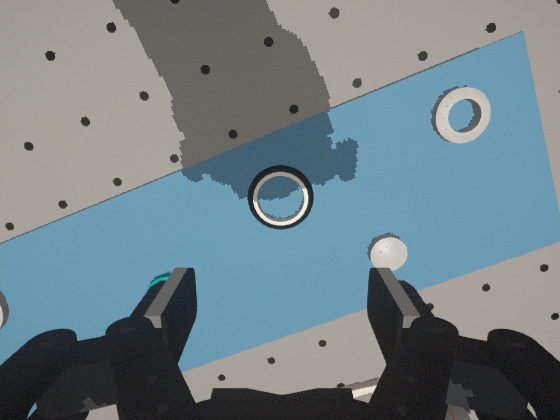

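```bash
python3 - <<'E'
from h import *
m=dict(np.load("w1.npz"));e=env.sense()["ee_pos"]
for uv in[(281,197),(280.5,196.5)]:
  p=ray(m,uv,.01);print(p,(p-e)*100)
E
```

```text
[0.43130205 0.14165448 0.01      ] [ -0.13681549  -0.04767987 -14.1468763 ]
[0.43078623 0.14144194 0.01      ] [ -0.18839705  -0.06893428 -14.1468763 ]
```

Request:
{"op": "servo_tool", "data": {"increments": [-0.1, -0.1, -4, 0, -0.1, -0.1, -8, 0, -0.1, -0.1, -11, 0, -0.1, -0.1, -13, 0, -0.1, -0.1, -14.3, 0, -0.1, -0.1, -15.1, 0, -0.1, -0.1, -15.1, 0, -0.1, -0.1, -15.1, 0, -0.1, -0.1, -15.1, 0]}}

```text
t: 2.82
ee_pos: [0.4325, 0.1405, 0.0009]
ee_rot: [0.001, 0.19, 0.982, 0.0]
force: [0.6, -0.2, 0.1]
finger_gap: 0.0682
gripper_force: 0.0
```

Request:
{"op": "servo_tool", "data": {"increments": [0, 0, 0, 0, 0, 0, 0, 0, 0, 0, 0, 0, 0, 0, 0, 0, 0, 0, 0, 0, 0, 0, 0, 0, 0, 0, 0, 0], "grip": 0.6, "squeeze": 25}}

```text
t: 3.7
ee_pos: [0.4323, 0.1405, 0.0011]
ee_rot: [0.0, 0.19, 0.982, 0.0]
force: [-1.9, -0.4, 7.1]
finger_gap: 0.05
gripper_force: 24.6
```

Request:
{"op": "servo_tool", "data": {"increments": [0, 0, 3, 0, 0, 0, 8, 0, 0, 0, 13, 0, 0, -5, 15, 0, 0, -11, 15, 0, 0, -17, 15, 0, 3, -23, 15, 0, 8, -23.9, 15, 0, 13, -23.9, 15, 0, 15, -23.9, 15, 0, 15, -23.9, 15, 0, 15, -23.9, 15, 0]}}

```text
t: 5.2
ee_pos: [0.5806, -0.0983, 0.1499]
ee_rot: [-0.001, 0.19, 0.982, 0.0]
force: [-0.1, -0.2, -0.5]
finger_gap: 0.0497
gripper_force: 26.3
```

```bash
python3 - <<'E'
from h import *
s=env.sense();m=env.camera_model("wrist");im=env.read_camera("wrist")
print(s["ee_pos"],s["finger_gap"],s["gripper_force"],proj(m,[.6432,-.0974,.105]),proj(m,s["ee_pos"]))
cv2.imwrite("pics/w2.png",im[:,:,::-1]);np.savez("w2.npz",**m)
E
```

```text
[ 0.58060953 -0.09828241  0.14992568] 0.0496857080958274 26.28788061439991 [324.75796015 337.39064746] [283.42544256 282.13881216]
```

View pics/w2.png

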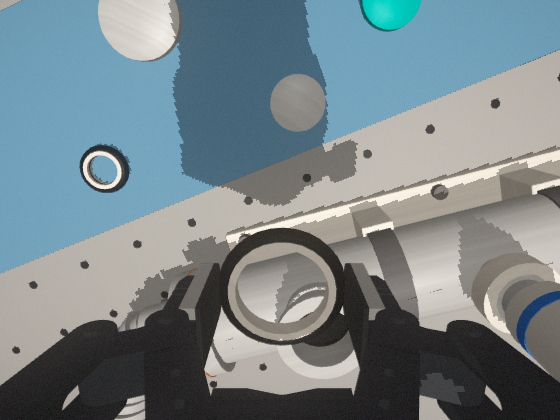

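```bash
python3 - <<'E'
from h import *
m=dict(np.load("w2.npz"));e=env.sense()["ee_pos"]
im=cv2.imread("pics/w2.png");tiles(im[:,:,::-1],[(283,290)],75,4,"pics/t2.png",1)
p=ray(m,(283,287),e[2]+.009);print(p-e,[proj(m,e+[0,0,.009])])
for n,uv in[("RM",(104.5,168.5)),("BM",(298,102.5))]:print(n,ray(m,uv,.01 if n=="RM" else .0095))
E
```

```text
[-0.00238596  0.0007367   0.009     ] [array([283.50800128, 292.69618854])]
RM [ 0.50835209 -0.21441854  0.01      ]
BM [ 0.51804058 -0.06122357  0.0095    ]
```

View pics/t2.png

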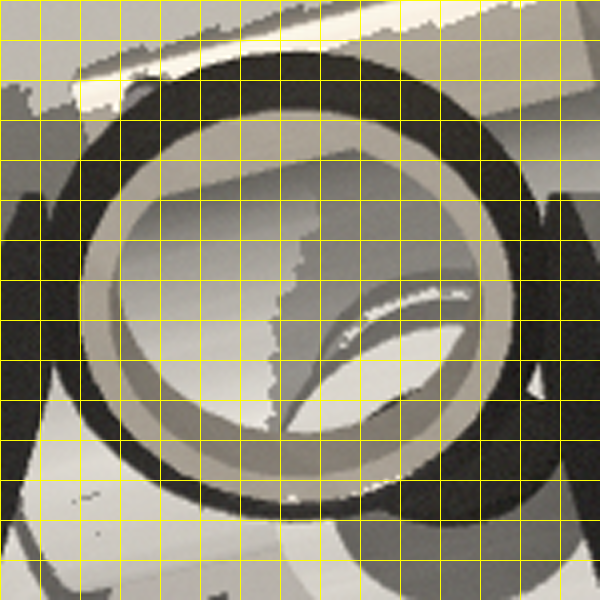

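```bash
python3 - <<'E'
from h import *
m=dict(np.load("w2.npz"))
im=cv2.imread("pics/w2.png");k=4;c=cv2.resize(im[280:400,230:400],None,fx=k,fy=k,interpolation=cv2.INTER_CUBIC)
for r in(.0275,.019):
  for a in np.arange(0,6.28,.04):
    u=proj(m,[.6432+r*np.cos(a),-.0974+r*np.sin(a),.105]);x,y=(u-[230,280]+.5)*k
    cv2.circle(c,(int(x),int(y)),1,(0,0,255),-1)
cv2.imwrite("pics/t3.png",c)
E
```

```text
(no output)
```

View pics/t3.png

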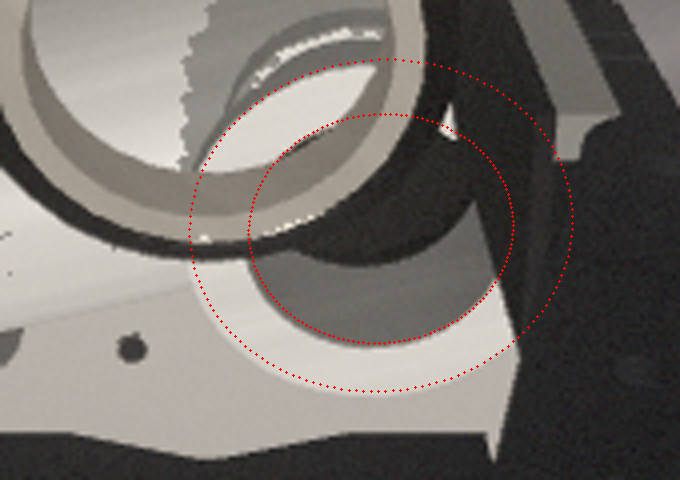

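The overlay matches the port edge closely, and the held ring is centred in the fingers. I'll place it now.

Request:
{"op": "servo_tool", "data": {"increments": [3.5, 0.1, 0, 0, 6.3, 0.1, 0, 0, 6.3, 0.1, -1, 0, 6.3, 0.1, -2.5, 0, 6.3, 0.1, -3.5, 0, 6.3, 0.1, -4.2, 0, 6.3, 0.1, -4.5, 0, 6.3, 0.1, -4.5, 0, 6.3, 0.1, -4.5, 0, 6.3, 0.1, -4.5, 0]}}

```text
t: 6.5
ee_pos: [0.6452, -0.0976, 0.1057]
ee_rot: [0.0, 0.19, 0.982, -0.0]
force: [-0.9, -0.2, -1.1]
finger_gap: 0.0502
gripper_force: 26.3
```

Request:
{"op": "servo_tool", "data": {"increments": [-0.15, 0, -0.1, 0, -0.15, 0, -0.15, 0, -0.15, 0, -0.15, 0, -0.15, 0, -0.15, 0]}}

```text
t: 7.0
ee_pos: [0.6434, -0.0976, 0.1042]
ee_rot: [0.0, 0.19, 0.982, -0.0]
force: [-2.1, 0.5, 4.5]
finger_gap: 0.0501
gripper_force: 26.7
```

Contact at 4.5 N. I'll open, then lift and retreat.

Request:
{"op": "servo_tool", "data": {"increments": [0, 0, 0, 0, 0, 0, 0, 0, 0, 0, 0, 0, 0, 0, 0, 0, 0, 0, 2, 0, 0, 0, 5, 0, -4, 0, 6, 0, -9, 0, 6, 0, -9, 0, 6, 0, -9, 0, 6, 0, -9, 0, 6, 0], "grip": 0.2}}

```text
t: 8.38
ee_pos: [0.555, -0.0979, 0.1641]
ee_rot: [0.001, 0.19, 0.982, -0.0]
force: [0.4, 0.0, -0.8]
finger_gap: 0.0683
gripper_force: 0.0
```

```bash
python3 - <<'E'
from h import *
s=env.sense();m=env.camera_model("wrist");im=env.read_camera("wrist")
print(s["ee_pos"],s["finger_gap"],proj(m,[.6432,-.0974,.113]))
im=np.ascontiguousarray(im[:,:,::-1]);cv2.imwrite("w3.png",im);np.savez("w3.npz",**m)
def circ(p,r,col):
  for a in np.arange(0,6.28,.05):
    u=proj(m,p+np.array([r*np.cos(a),r*np.sin(a),0]));cv2.circle(im,tuple(int(round(x)) for x in u),0,col,-1)
circ([.6432,-.0974,.105],.0275,(0,0,255));circ([.6432,-.0974,.109],.026,(0,255,255))
circ([.4261,-.1408,.0095],.0275,(0,0,255));circ([.5182,-.0608,.0095],.02,(0,0,255));circ([.5084,-.2148,.006],.0185,(0,0,255))
cv2.imwrite("pics/w3.png",cv2.resize(im,(800,600),interpolation=cv2.INTER_CUBIC))
E
```

```text
[ 0.5550097  -0.09790607  0.16413392] 0.06830941368850864 [337.34995317 364.75720236]
```

View pics/w3.png

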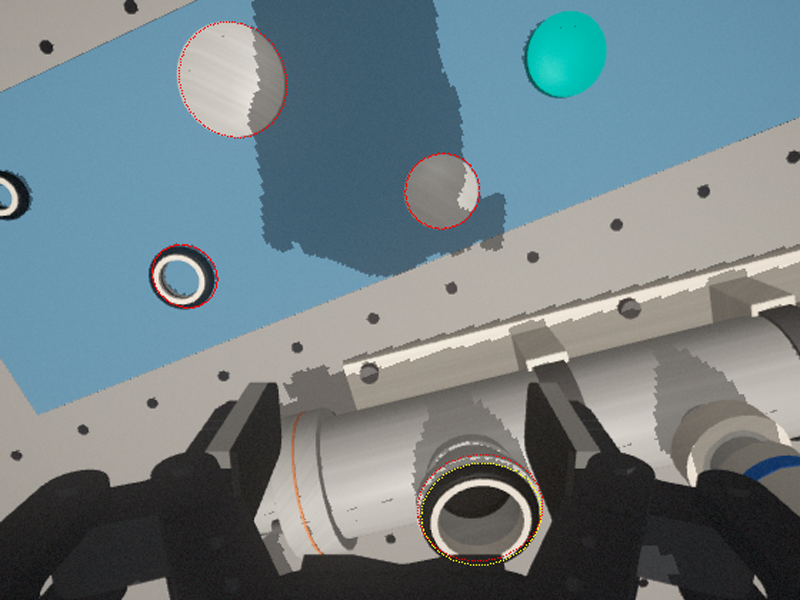

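The ring is seated on the large port, and all predicted outlines match: large blank at (232,79) px, medium blank (442,190), medium ring (183,277). Next is the large blank.

Request:
{"op": "servo_tool", "data": {"increments": [-5, -2, -1, 0, -10, -4.3, -4, 0, -12.9, -4.3, -8, 0, -12.9, -4.3, -11, 0, -12.9, -4.3, -13.5, 0, -12.9, -4.3, -15.3, 0, -12.9, -4.3, -16.2, 0, -12.9, -4.3, -16.2, 0, -12.9, -4.3, -16.2, 0, -12.9, -4.3, -16.2, 0, -12.9, -4.3, -16.2, 0]}}

```text
t: 9.8
ee_pos: [0.4248, -0.1408, 0.0023]
ee_rot: [0.0, 0.19, 0.982, -0.0]
force: [-0.4, -0.1, -0.1]
finger_gap: 0.0682
gripper_force: 0.0
```

Request:
{"op": "servo_tool", "data": {"increments": [0.13, 0, -0.1, 0, 0.13, 0, -0.1, 0, 0.13, 0, -0.1, 0, 0.13, 0, -0.1, 0]}}

```text
t: 10.3
ee_pos: [0.4257, -0.1406, 0.0008]
ee_rot: [-0.0, 0.19, 0.982, 0.0]
force: [0.6, -0.2, -0.9]
finger_gap: 0.0679
gripper_force: 0.0
```

Request:
{"op": "servo_tool", "data": {"increments": [0, 0, 0, 0, 0, 0, 0, 0, 0, 0, 0, 0, 0, 0, 0, 0, 0, 0, 0, 0, 0, 0, 0, 0], "grip": 0.6, "squeeze": 40}}

```text
t: 11.05
ee_pos: [0.4257, -0.1407, 0.0014]
ee_rot: [0.0, 0.19, 0.982, -0.0]
force: [-2.3, 0.7, 8.0]
finger_gap: 0.0525
gripper_force: 40.1
```

Request:
{"op": "servo_tool", "data": {"increments": [0, 0, 3, 0, 0, 0, 8, 0, 0, 0, 13, 0, 3, 2, 16, 0, 8, 4.3, 16, 0, 13, 4.3, 16, 0, 15.5, 4.3, 16, 0, 15.5, 4.3, 16, 0, 15.5, 4.3, 16, 0, 15.5, 4.3, 16, 0]}}

```text
t: 12.3
ee_pos: [0.5794, -0.0976, 0.1607]
ee_rot: [-0.001, 0.19, 0.982, 0.0]
force: [-0.2, -0.2, -1.4]
finger_gap: 0.0521
gripper_force: 42.7
```

```bash
cat >> h.py <<'E'
def held(h,r,port,pr,name):
    """overlay outline of a piece of radius r centred on the tool at TCP+h (yellow), and port (red)"""
    s=env.sense();m=env.camera_model("wrist");im=env.read_camera("wrist");e=s["ee_pos"];print(e,s["finger_gap"],s["gripper_force"])
    im=np.ascontiguousarray(cv2.resize(im[180:400,180:400,::-1],None,fx=2.7,fy=2.7,interpolation=cv2.INTER_CUBIC))
    for p,R_,c in((e+[0,0,h],r,(0,255,255)),(np.array(port),pr,(0,0,255))):
        for a in np.arange(0,6.28,.03):
            u=(proj(m,p+np.array([R_*np.cos(a),R_*np.sin(a),0]))-180+.5)*2.7;cv2.circle(im,tuple(int(x) for x in u),1,c,-1)
    cv2.imwrite(name,im)
E
python3 -c "
from h import *
held(.0085,.0275,[.6432,-.0974,.109],.026,'pics/w4.png')"
```

```text
[ 0.57938995 -0.09756998  0.16067431] 0.0521370257208657 42.66420258209109
```

View pics/w4.png

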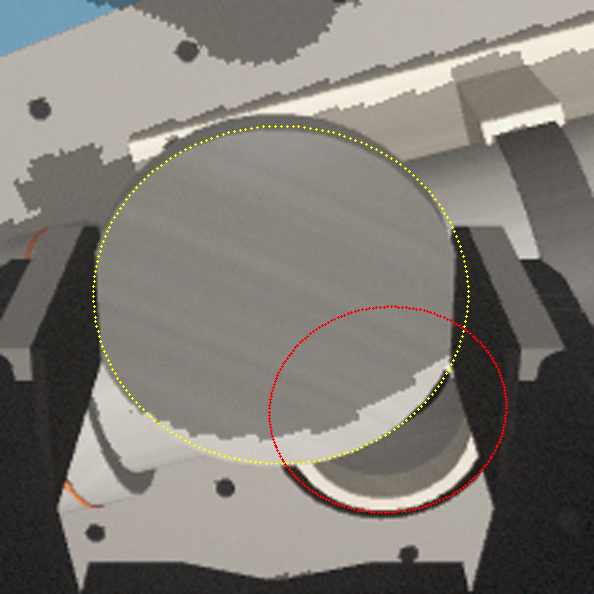

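Request:
{"op": "servo_tool", "data": {"increments": [3.5, 0, 0, 0, 6.3, 0, 0, 0, 6.3, 0, -1, 0, 6.3, 0, -2.5, 0, 6.3, 0, -3.5, 0, 6.3, 0, -4.2, 0, 6.3, 0, -4.5, 0, 6.3, 0, -4.5, 0, 6.3, 0, -4.5, 0, 6.3, 0, -4.5, 0]}}

```text
t: 13.6
ee_pos: [0.644, -0.0976, 0.1162]
ee_rot: [0.0, 0.19, 0.982, -0.0]
force: [-0.0, 1.0, -1.6]
finger_gap: 0.0522
gripper_force: 42.7
```

Request:
{"op": "servo_tool", "data": {"increments": [-0.07, 0, -0.1, 0, -0.07, 0, -0.2, 0, -0.07, 0, -0.3, 0, -0.07, 0, -0.35, 0, -0.07, 0, -0.35, 0, -0.07, 0, -0.35, 0]}}

```text
t: 14.35
ee_pos: [0.643, -0.0976, 0.1125]
ee_rot: [0.0, 0.19, 0.982, -0.0]
force: [-1.9, 0.2, 1.3]
finger_gap: 0.0519
gripper_force: 43.0
```

Request:
{"op": "servo_tool", "data": {"increments": [0, 0, -0.03, 0, 0, 0, -0.03, 0]}}

```text
t: 14.6
ee_pos: [0.643, -0.0976, 0.1125]
ee_rot: [0.0, 0.19, 0.982, -0.0]
force: [-2.4, 1.2, 5.6]
finger_gap: 0.0527
gripper_force: 43.3
```

Request:
{"op": "servo_tool", "data": {"increments": [0, 0, 0, 0, 0, 0, 0, 0, 0, 0, 0, 0, 0, 0, 0, 0, 0, 0, 2, 0, 0, 0, 5, 0, -4, 0, 5, 0, -9, 0, 5, 0, -9, 0, 5, 0, -9, 0, 5, 0, -9, 0, 5, 0], "grip": 0.2}}

```text
t: 15.98
ee_pos: [0.5546, -0.0979, 0.1624]
ee_rot: [0.001, 0.19, 0.982, -0.0]
force: [0.2, -0.8, 0.1]
finger_gap: 0.0686
gripper_force: 0.0
```

```bash
python3 - <<'E'
from h import *
held(0,.001,[.6432,-.0974,.1205],.0275,'pics/w5.png')
E
```

```text
[ 0.55464976 -0.09794087  0.16238818] 0.06858681684519247 0.0
```

View pics/w5.png

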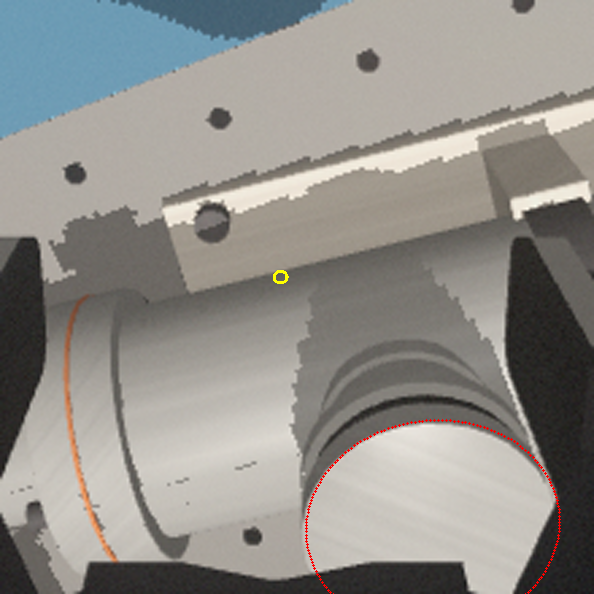

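The large blank lies centred, as its outline agrees. Next is the medium ring.

Request:
{"op": "servo_tool", "data": {"increments": [-2, -4, -1, 0, -4.6, -8, -3, 0, -4.6, -11.7, -7, 0, -4.6, -11.7, -11, 0, -4.6, -11.7, -13.5, 0, -4.6, -11.7, -15, 0, -4.6, -11.7, -15.8, 0, -4.6, -11.7, -15.8, 0, -4.6, -11.7, -15.8, 0, -4.6, -11.7, -15.8, 0, -4.6, -11.7, -15.8, 0], "grip": 0.4}}

```text
t: 17.4
ee_pos: [0.5074, -0.2148, 0.0046]
ee_rot: [0.0, 0.19, 0.982, -0.0]
force: [-0.2, 0.4, -0.0]
finger_gap: 0.0514
gripper_force: 0.0
```

Request:
{"op": "servo_tool", "data": {"increments": [0.1, 0, -0.1, 0, 0.1, 0, -0.1, 0, 0.1, 0, -0.1, 0]}}

```text
t: 17.77
ee_pos: [0.508, -0.2145, 0.0029]
ee_rot: [-0.0, 0.19, 0.982, 0.0]
force: [-0.9, -0.5, 0.4]
finger_gap: 0.0511
gripper_force: 0.0
```

Request:
{"op": "servo_tool", "data": {"increments": [0, 0, 0, 0, 0, 0, 0, 0, 0, 0, 0, 0, 0, 0, 0, 0, 0, 0, 0, 0, 0, 0, 0, 0], "grip": 0.75, "squeeze": 25}}

```text
t: 18.52
ee_pos: [0.508, -0.2146, 0.0031]
ee_rot: [0.0, 0.19, 0.982, -0.0]
force: [-1.1, 1.6, 5.1]
finger_gap: 0.0346
gripper_force: 25.2
```

Request:
{"op": "servo_tool", "data": {"increments": [0, 0, 3, 0, 0, 0, 8, 0, 0, 4, 13, 0, 0, 10, 16, 0, 0, 16, 16, 0, 0, 22, 16, 0, 0, 28, 16, 0, 4, 33.6, 16, 0, 10, 33.6, 16, 0, 10, 33.6, 16, 0, 10, 33.6, 16, 0, 10, 33.6, 16, 0]}}

```text
t: 20.02
ee_pos: [0.6067, 0.1209, 0.1629]
ee_rot: [-0.001, 0.19, 0.982, -0.0]
force: [0.1, -0.1, -0.1]
finger_gap: 0.034
gripper_force: 25.2
```

```bash
python3 - <<'E'
from h import *
held(.0065,.0185,[.6697,.1209,.105],.020,'pics/w6.png')
E
```

```text
[0.60668059 0.12093098 0.16288579] 0.03404709798980532 25.24643705226481
```

View pics/w6.png

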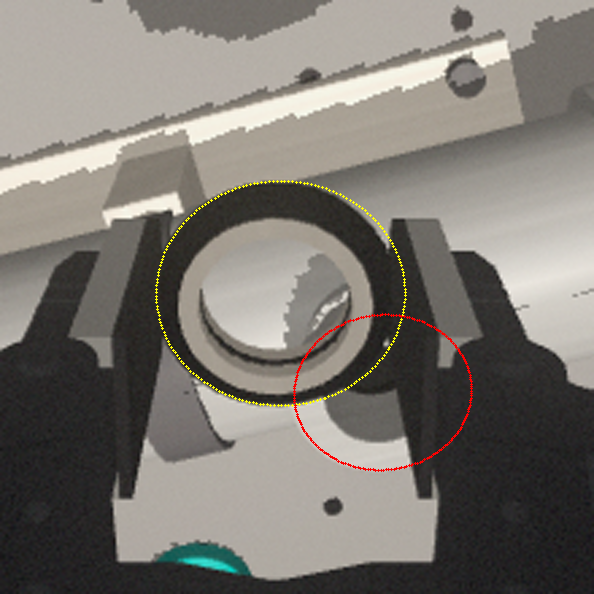

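```bash
python3 - <<'E'
from h import *
def fit(im,c,h,thr,inv):
    g=cv2.cvtColor(im,cv2.COLOR_BGR2GRAY)[c[1]-h:c[1]+h,c[0]-h:c[0]+h]
    g=cv2.resize(g,None,fx=4,fy=4,interpolation=cv2.INTER_CUBIC)
    b=((g<thr) if inv else (g>thr)).astype(np.uint8)
    cs,hi=cv2.findContours(b,cv2.RETR_CCOMP,cv2.CHAIN_APPROX_NONE)
    for k in cs:
        if len(k)>100:
            (x,y),ax,_=cv2.fitEllipse(k);yield np.array([x/4+c[0]-h-.375,y/4+c[1]-h-.375]),np.array(ax)/4
m=dict(np.load("w3.npz"));im=cv2.imread("w3.png")
for p,a in fit(im,(127,194),32,65,True):print("w3 RM",p.round(1),a.round(1),"top",ray(m,p,.01).round(4),"mid",ray(m,p,.006).round(4))
m=env.camera_model("wrist");e=env.sense()["ee_pos"];im=np.ascontiguousarray(env.read_camera("wrist")[:,:,::-1]);cv2.imwrite("w6.png",im);np.savez("w6.npz",**m)
for p,a in fit(im,(283,293),45,75,True):print("w6 RM",p.round(1),a.round(1),"top",(ray(m,p,e[2]+.007)-e).round(4))
print("pred",proj(m,e+[0,0,.007]),proj(m,e+[0,0,.003]))
E
```

```text
w3 RM [126.8 193.8] [41.9 46.4] top [ 0.5079 -0.2147  0.01  ] mid [ 0.5082 -0.2167  0.006 ]
w3 RM [125.2 195. ] [35.4 39.3] top [ 0.5083 -0.2164  0.01  ] mid [ 0.5086 -0.2184  0.006 ]
w6 RM [281.4 289.6] [48.9 55.5] top [-0.0006 -0.0007  0.007 ]
w6 RM [283.5 289.6] [ 83.4 101.9] top [-0.0002  0.0001  0.007 ]
w6 RM [281.6 292.9] [66.  72.8] top [ 0.0009 -0.0012  0.007 ]
pred [283.51707804 290.16936903] [283.46524314 285.48623722]
```

Request:
{"op": "servo_tool", "data": {"increments": [3.5, 0.1, 0, 0, 6.2, 0.1, 0, 0, 6.2, 0.1, -1.5, 0, 6.2, 0.1, -3, 0, 6.2, 0.1, -4.2, 0, 6.2, 0.1, -5, 0, 6.2, 0.1, -5.3, 0, 6.2, 0.1, -5.3, 0, 6.2, 0.1, -5.3, 0, 6.2, 0.1, -5.3, 0]}}

```text
t: 21.38
ee_pos: [0.6704, 0.1225, 0.1105]
ee_rot: [0.0, 0.19, 0.982, 0.0]
force: [-0.3, -0.4, -0.7]
finger_gap: 0.0344
gripper_force: 25.2
```

Request:
{"op": "servo_tool", "data": {"increments": [-0.13, -0.03, -0.1, 0, -0.13, -0.03, -0.2, 0, -0.13, -0.03, -0.3, 0, -0.13, -0.03, -0.4, 0, -0.13, -0.03, -0.4, 0, -0.13, -0.03, -0.4, 0]}}

```text
t: 22.12
ee_pos: [0.6687, 0.1221, 0.1062]
ee_rot: [0.0, 0.19, 0.982, 0.0]
force: [-0.5, -0.2, 2.8]
finger_gap: 0.0346
gripper_force: 25.5
```

Request:
{"op": "servo_tool", "data": {"increments": [0, 0, 0, 0, 0, 0, 0, 0, 0, 0, 0, 0, 0, 0, 0, 0, 0, 0, 2, 0, 0, 0, 5, 0, -4, 0, 6, 0, -8, 0, 6, 0, -8, 0, 6, 0, -8, 0, 6, 0, -8, 0, 6, 0], "grip": 0.2}}

```text
t: 23.5
ee_pos: [0.5901, 0.1221, 0.1661]
ee_rot: [0.001, 0.19, 0.982, 0.0]
force: [0.5, -0.1, 0.3]
finger_gap: 0.0683
gripper_force: 0.0
```

```bash
python3 - <<'E'
from h import *
held(0,.001,[.6697,.1209,.105],.020,'pics/w7.png')
E
```

```text
[0.59010726 0.12206898 0.16611101] 0.06825820288300156 0.0
```

View pics/w7.png

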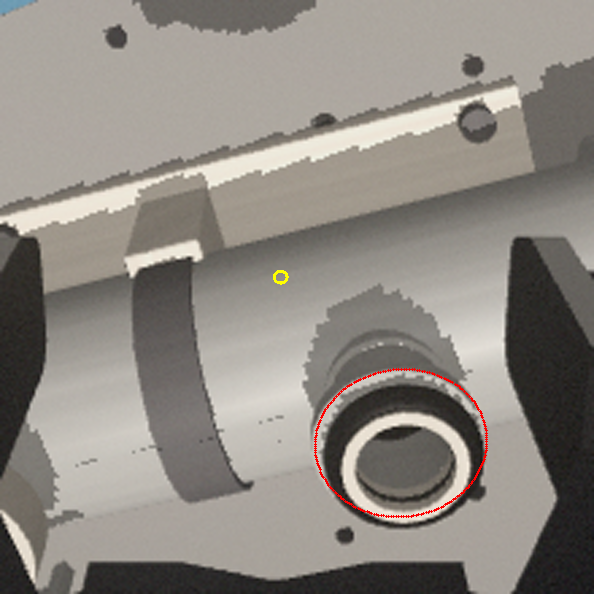

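The medium ring lies centred on its port, within about 1 mm. Last is the medium blank.

Request:
{"op": "servo_tool", "data": {"increments": [-5, -1, 0, 0, -7.2, -5, 0, 0, -7.2, -11, 0, 0, -7.2, -16, -2, 0, -7.2, -18.3, -6, 0, -7.2, -18.3, -11, 0, -7.2, -18.3, -14, 0, -7.2, -18.3, -15.5, 0, -7.2, -18.3, -16.2, 0, -7.2, -18.3, -16.2, 0, -7.2, -18.3, -16.2, 0, -7.2, -18.3, -16.2, 0], "grip": 0.37}}

```text
t: 25.05
ee_pos: [0.5175, -0.061, 0.0049]
ee_rot: [0.001, 0.19, 0.982, -0.0]
force: [0.3, 0.4, 1.0]
finger_gap: 0.0537
gripper_force: 0.0
```

Request:
{"op": "servo_tool", "data": {"increments": [0.1, 0, -0.1, 0, 0.1, 0, -0.15, 0, 0.1, 0, -0.15, 0]}}

```text
t: 25.42
ee_pos: [0.5177, -0.0609, 0.0024]
ee_rot: [-0.0, 0.19, 0.982, 0.0]
force: [-0.3, -0.6, 0.0]
finger_gap: 0.0541
gripper_force: 0.0
```

Request:
{"op": "servo_tool", "data": {"increments": [0, 0, 0, 0, 0, 0, 0, 0, 0, 0, 0, 0, 0, 0, 0, 0, 0, 0, 0, 0, 0, 0, 0, 0], "grip": 0.75, "squeeze": 40}}

```text
t: 26.18
ee_pos: [0.5177, -0.0608, 0.0028]
ee_rot: [0.0, 0.19, 0.982, 0.0]
force: [-1.7, 0.7, 5.5]
finger_gap: 0.0376
gripper_force: 39.8
```

Request:
{"op": "servo_tool", "data": {"increments": [0, 0, 3, 0, 0, 0, 8, 0, 0, 2, 13, 0, 0, 8, 16, 0, 0, 14, 16, 0, 2, 18.2, 16, 0, 7, 18.2, 16, 0, 9, 18.2, 16, 0, 9, 18.2, 16, 0, 9, 18.2, 16, 0, 9, 18.2, 16, 0]}}

```text
t: 27.55
ee_pos: [0.6067, 0.121, 0.1624]
ee_rot: [-0.0, 0.19, 0.982, -0.0]
force: [0.4, -0.1, -0.7]
finger_gap: 0.0373
gripper_force: 40.6
```

```bash
python3 - <<'E'
from h import *
held(.0062,.020,[.6697,.1209,.105],.020,'pics/w8.png')
E
```

```text
[0.60667388 0.12100229 0.16239222] 0.03730128980862818 40.55920540610714
```

View pics/w8.png

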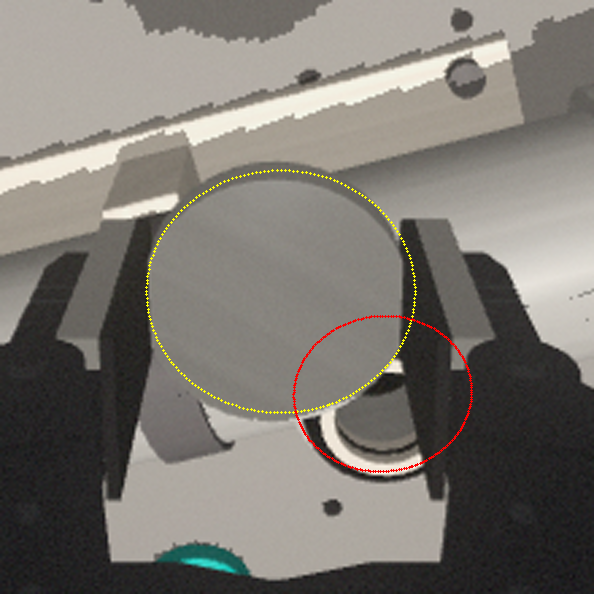

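Request:
{"op": "servo_tool", "data": {"increments": [3.5, 0, 0, 0, 6.2, 0, 0, 0, 6.2, 0, -1, 0, 6.2, 0, -2.5, 0, 6.2, 0, -3.5, 0, 6.2, 0, -4.2, 0, 6.2, 0, -4.5, 0, 6.2, 0, -4.5, 0, 6.2, 0, -4.5, 0, 6.2, 0, -4.5, 0]}}

```text
t: 28.85
ee_pos: [0.67, 0.1211, 0.1179]
ee_rot: [0.0, 0.19, 0.982, 0.0]
force: [0.0, 0.4, -1.3]
finger_gap: 0.0372
gripper_force: 40.6
```

Request:
{"op": "servo_tool", "data": {"increments": [-0.1, 0.03, -0.1, 0, -0.1, 0.03, -0.2, 0, -0.1, 0.03, -0.3, 0, -0.1, 0.03, -0.39, 0, -0.1, 0.03, -0.39, 0, -0.1, 0.03, -0.39, 0]}}

```text
t: 29.6
ee_pos: [0.6687, 0.1214, 0.1139]
ee_rot: [0.0, 0.19, 0.982, 0.0]
force: [-1.1, -0.4, 2.5]
finger_gap: 0.0375
gripper_force: 40.9
```

Contact. I'll release, retreat and do a final check.

Request:
{"op": "servo_tool", "data": {"increments": [0, 0, 0, 0, 0, 0, 0, 0, 0, 0, 0, 0, 0, 0, 0, 0, 0, 0, 2, 0, 0, 0, 5, 0, -4, 0, 7, 0, -9, 0, 8, 0, -9, 0, 8, 0, -9, 0, 8, 0, -9, 0, 8, 0], "grip": 0.2}}

```text
t: 30.98
ee_pos: [0.5799, 0.1213, 0.1935]
ee_rot: [0.0, 0.19, 0.982, 0.0]
force: [0.4, 0.2, 0.0]
finger_gap: 0.0681
gripper_force: 0.0
```

```bash
python3 - <<'E'
from h import *
s=env.sense();m=env.camera_model("wrist");im=np.ascontiguousarray(env.read_camera("wrist")[240:420,220:420,::-1]);k=3
im=cv2.resize(im,None,fx=k,fy=k,interpolation=cv2.INTER_CUBIC)
for z,r in((.105,.02),(.1205,.02)):
  for a in np.arange(0,6.28,.03):
    u=(proj(m,[.6697+r*np.cos(a),.1209+r*np.sin(a),z])-[220,240]+.5)*k;cv2.circle(im,tuple(int(x) for x in u),1,(0,0,255),-1)
cv2.imwrite("pics/w9.png",im);print(s["ee_pos"])
E
```

```text
[0.57991368 0.12134656 0.19346469]
```

View pics/w9.png

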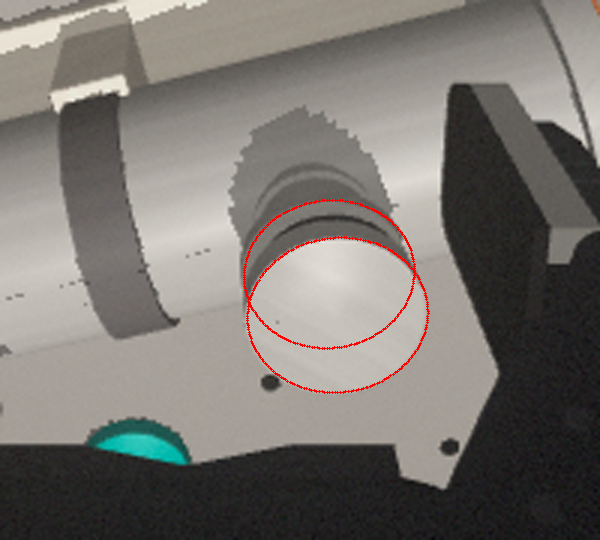

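The medium blank matches the predicted outline, centre (337,315) px, lying flat and centred. The arm is clear of everything, so I'll hand in.

```bash
python3 -c "
from bench import env
print(env.hand_in())"
```

```text
the job is handed in; nothing more can be done
None
```

I handed the job in at about 31 s: both ports now have their matching ring with the blank flange on top, each flat and centred to within about 1 mm in the camera checks, though the hand-in returned no verdict.

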